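Slide the parts tray onto the free rails

ROBOT

A 6-joint arm with a two-finger parallel gripper is mounted at the origin on a cart in front of the work surface, level with it; the furniture and walls round the work are solid. World frame = base frame: x ahead of the robot, y to its left, z up, the work surface at z = 0. Lengths are in m, angles in degrees, forces in N, time in s.
With the tool pointing down it reaches from about 0.3 to 0.75 m from the base axis. Payload 8.5 kg.
Tool frame: the origin (TCP) lies midway between the tips of the shut fingers; the grasp point (between the pads) lies 19 mm behind it; z points along the fingers, y is the line along which they close (so a half turn about z gives the same grasp; the last joint's range is limited). The gripper opens to 85 mm and grips with 20 to 120 N. Pads are 22 mm wide; open, the fingers measure 114 mm over their backs; the gripper's body (76 mm by 85 mm) begins 54 mm behind the grasp point. The pads swing forward as they close: fully open they stand 13 mm farther back than shut.
Start: joints at [63.524, 21.807, 74.336, -0, 83.858, -12.336], TCP at [0.134, 0.533, 0.231] pointing down, gripper open.
Joint ranges: [-178.18, 178.18], [-50.72, 133.34], [12.68, 142.11], [-81.47, 261.47], [9.98, 163.14], [-165.26, 165.26]. Speed limits (degrees/s): [136.94, 136.94, 180, 180, 180, 180].

INTERFACE

Orientations are given as a 3x3 rotation matrix whose columns are the frame's x, y, z axes.
In Python, from rig import env, viewer, recognise, pinpoint gives the robot as it stands.
- The arm moves only by the tool move_arm, never from a script. Its argument "plan" is text: rows parted by semicolons, each of 7 numbers parted by spaces: the shift along the tool's x, y, z in m, then the turn, a rotation vector about the tool's x, y, z in rad, then the finger opening in m, from 0 to 0.0854. A call has 1 to 12 rows; each row shifts and turns the commanded pose from where the row before left it, along the tool's axes as they then stand; what a row does not reach is not made up. A row lasts 1/8 s, in which the tool goes at most 62.5 mm and 10.7 degrees, less where a joint would pass 70% of its speed; a pose out of reach is approached as far as the arm can. A call is refused whole if a number of a shift passes 0.0625 or a number of a turn 0.188, either way. A call with a gripper value outside its range is refused whole. The fingers move at their own pace and stop on an object; "grip_force" is the grip in N (left out, the last holds). Time passes only in rows, so rows that do not move let the fingers close. It gives the time, the measured TCP pose, the force, the opening and the grip force at its end, in the units of the state.
- env.observe(): the state, without advancing time (a new reading comes with each control period).
- viewer.get_image(name): name is "side" or "top"; returns (picture, depth): 400x640x3 uint8, red, green, blue; 400x640 float32, m along the optical axis (not along the pixel's ray), 0 where there is no reading.
- viewer.calibration(name): a dict with "fx", "fy", "cx", "cy" (pixels), "R" (3x3) and "t" (3): a world point X has camera coordinates R X + t. Camera axes: x right, y down, z forward; pixel columns grow to the right and rows downward; lengths in m; the calibration is good to about 2 mm. A picture is of the moment at which its call begins. calibration takes no time and is no camera call.
- env.close_job(): hands the job in; it is judged then, once.
Trained networks look in the newest picture that a camera, given by its name, has taken for a name from the list of things; names that differ only in an ending like _2 or _b are one class to them, and where a whole thing is asked for, a point or a joint stands for the part that bears it (a point fixed in the world has none). Each returns a list of dicts, best first, with "conf" (0 to 1); they miss things now and then, are a little off and sometimes report something else, mostly with a low value. They report only what shows in the picture. A call takes as long as a camera call.
- recognise(camera, name): "extent" ([centre column, centre row, width, height] in pixels, round what is visible of it).
- pinpoint(camera, name): "pixel" ([column, row] in pixels: a listed point, or the origin of a listed thing).
The state is a dict: "time_s": time; "q": joint angles; "qvel": joint speeds; "joint_efforts": joint torques, N m; "position": TCP position; "tool_rot": TCP orientation; "ft_force": force on the tool from outside, world axes, zero at the start; "wrist_torque": the same for the moment, N m; "grip_width": finger opening in m; "gripper_force": force on a finger pad.
Only numpy, scipy, OpenCV 4.12 (cv2) and the standard library are available. Lean on these libraries where they do the work, as an engineer would, in place of code of your own. Each camera call takes 0.05 s, during which the arm holds its last target. There are 200 camera calls.

TASK

Put the loose metal parts tray (the one with the upright wooden grip) away in the wooden rack: slide it into the left-hand bay, as seen from the robot, on the one pair of rails that is still free there. Push it in squarely until it is fully home against the back, resting on the rails, and let go of it.

Things in the scene. Friction and masses are not known exactly. Their poses are not given: they have to be found in the camera images.
- tray: Loose aluminium tray, 0.13-0.21 kg, flat on the saw top. Sheet 130 (x) x 90 (y) x 4 mm, rims 12 high on sides and back; origin at centre of its underside, +x to the back edge (enters the rack first), z up. In front a flat tongue, 34 wide, 4 thick, runs to x=-160; on it an upright wooden grip, 26 (x) x 14 (y), centred at x=-145, y=0, top 52 above the underside.
- rack: Fixed plywood rack 140 x 250 x 196 mm, origin at centre of its underside, open front faces -x, +y left, z up. Two bays 110 wide at y=+60 (left) and -60; in each 3 rail pairs 18 wide, 6 thick, tops at z=32, 87, 142. Sides start at x=-70; back panel stops trays at x=62: loose tray home has origin x=-3, y=60, tongue and grip outside in front. Tie bar over the front from z=184 up.
- parked_low: Fixed aluminium tray with wood strips in it, 130 x 90 x 22 mm, no tongue or grip, parked flush in the rack on a LOW rail pair, in the left bay (y=+60 in the rack's frame) or the right bay (y=-60). Origin at centre of its underside.
- parked_middle: Same fixed tray, with dowels, on a MIDDLE rail pair, left or right bay; origin at centre of its underside. A third (not listed) is on a TOP pair. Always two of the three are in the left bay and one in the right: the left bay's free pair is at the level of the one in the right bay.

How it is judged:
By the outcome, as a careful person would: the job done as asked, in the order asked, and still so for the second after the job is handed in, with the robot touching nothing.
It also fails if it takes over 40 s, if anything falls off the work surface, if the arm or the gripper's body presses on something with over 40 N, if the wrist force passes 120 N, or if a joint passes its speed limit or range.

## Working session

There is one attempt and no reset: what is moved stays moved. The work goes in short steps, Python scripts to look and compute and a tool call to move; the robot and the scene stay as the last step left them, time stands still between calls to the robot, and variables do not carry over. Pictures are saved under pics/ and viewed, at most 10 in all, crops included, and the job is handed in when it is done.

Besides the shell and the picture viewer there is one more tool, called after "Emit:" as name(argument=value, ...) on one line, values as JSON. move_arm: Moves the arm, as the interface text tells. Its arguments: {"type":"object","properties":{"plan":{"type":"string"},"grip_force":{"type":"number"}},"required":["plan"]}

```bash
mkdir -p pics
cat > h.py <<'E'
import numpy as np, cv2
from rig import env, viewer, recognise, pinpoint
def shot(n):
    im,d=viewer.get_image(n); return im,d
def cloud(n,d):
    c=viewer.calibration(n); v,u=np.mgrid[0:400,0:640]
    P=np.stack([(u-c['cx'])/c['fx']*d,(v-c['cy'])/c['fy']*d,d],-1)
    W=(P-np.array(c['t']))@np.array(c['R']); W[d==0]=np.nan
    return W
E
python3 - <<'E'
from h import *
ims=[]
for n in('side','top'):
    im,d=shot(n); np.save(n+'.npy',d); cv2.imwrite(f'pics/{n}0.png',im[...,::-1])
    W=cloud(n,d)
    for o in('tray','rack','parked_low','parked_middle'):
        for f,k in((recognise,'extent'),(pinpoint,'pixel')):
            r=f(n,o)[:2]
            for x in r:
                p=np.array(x[k]).round(0); print(n,o,k,p,round(x['conf'],2),W[int(p[1]),int(p[0])].round(3) if 0<=p[0]<640 and 0<=p[1]<400 else '')
E
```

```text
side tray extent [370. 294. 130.  79.] 0.96 [0.478 0.117 0.003]
side tray pixel [391. 289.] 0.88 [0.499 0.087 0.004]
side rack extent [291. 163. 153. 142.] 0.67 [0.6   0.3   0.142]
side rack pixel [292. 200.] 0.87 [0.61  0.306 0.044]
side parked_low extent [264. 205.  52.  25.] 0.83 [0.574 0.348 0.049]
side parked_low extent [371. 295. 134.  83.] 0.44 [0.476 0.115 0.004]
side parked_low pixel [259. 193.] 0.69 [0.562 0.348 0.09 ]
side parked_middle extent [262. 176.  57.  51.] 0.94 [0.598 0.358 0.098]
side parked_middle pixel [257. 172.] 0.88 [0.6   0.368 0.103]
top tray extent [404. 290. 103. 118.] 0.63 [0.481 0.102 0.002]
top tray pixel [411. 273.] 0.66 [0.511 0.089 0.004]
top rack extent [274. 177. 198. 168.] 0.62 [0.643 0.321 0.196]
top rack pixel [277. 196.] 0.75 [0.625 0.32  0.141]
top parked_low extent [268. 240.  48.  23.] 0.54 [0.565 0.341 0.053]
top parked_middle extent [246. 208.  86.  91.] 0.74 [0.612 0.373 0.103]
top parked_middle pixel [247. 207.] 0.96 [0.614 0.372 0.098]
```

View pics/side0.png

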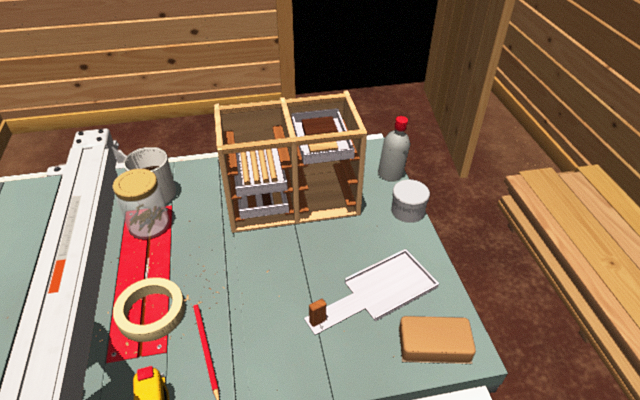

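View pics/top0.png

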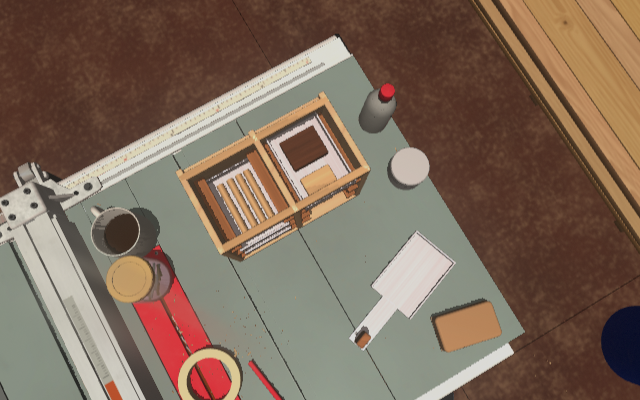

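The left bay (image left) holds the low and middle trays, and the right bay holds the top one. The free pair is therefore the left top one, with rails at z=142. The loose tray is at side pixel (391,289) with its grip at (317,312). Next I fit both poses.

Run:
```python
from h import *
from scipy.optimize import least_squares
for n in('top','side'):
    im=cv2.imread(f'pics/{n}0.png'); d=np.load(n+'.npy'); W=cloud(n,d)
    x,y,z=W[...,0],W[...,1],W[...,2]
    near=(abs(x-.61)<.2)&(abs(y-.31)<.2)
    P=W[near&(z>.185)&(z<.21)]
    r=cv2.minAreaRect(P[:,:2].astype(np.float32)); print(n,'rack',len(P),r,np.median(P[:,2]))
    hsv=cv2.cvtColor(im,cv2.COLOR_BGR2HSV)
    m=(hsv[...,1]<40)&(hsv[...,2]>130)&(x>.3)&(x<.62)&(y>0)&(y<.28)&(z<.03)&(z>-.01)
    k,l,s,c=cv2.connectedComponentsWithStats(m.astype(np.uint8)); i=1+s[1:,4].argmax(); m=l==i
    T=W[m]; print('tray pix',s[i],np.median(T[:,2]))
    mo=cv2.erode(cv2.morphologyEx(m.astype(np.uint8),cv2.MORPH_OPEN,np.ones((25,25))),np.ones((1,1)))>0
    Q=W[mo]; r=cv2.minAreaRect(Q[:,:2].astype(np.float32)); print('sheet',r)
    G=W[(x>.3)&(x<.5)&(y>.05)&(y<.25)&(z>.044)&(z<.06)]
    G=G if len(G) else np.zeros((1,3))
    print('grip',len(G),G.mean(0),cv2.minAreaRect(G[:,:2].astype(np.float32)))
    # fit outline: IoU-like fit of tray footprint (points of the mask inside template & area)
    ax=np.arange(-.16,.0651,.002); ay=np.arange(-.045,.0451,.002)
    X,Y=np.meshgrid(ax,ay); k=(X>-.065)|(abs(Y)<.017); L=np.c_[X[k],Y[k]]
    c=viewer.calibration(n); R,t=np.array(c['R']),np.array(c['t'])
    mm=m|((x>.3)&(x<.5)&(y>.05)&(y<.25)&(z>.01)&(z<.06))
    def f(p,out=False):
        a=p[2]; w=np.c_[L@np.array([[np.cos(a),np.sin(a)],[-np.sin(a),np.cos(a)]])+p[:2],np.full(len(L),.004)]
        q=w@R.T+t; u=np.c_[c['fx']*q[:,0]/q[:,2]+c['cx'],c['fy']*q[:,1]/q[:,2]+c['cy']]
        return cv2.remap(mm.astype(np.float32),u[:,0].astype(np.float32),u[:,1].astype(np.float32),1).mean()
    from scipy.optimize import minimize
    b=max((minimize(lambda p:-f(p),[.5,.09,a],method='Nelder-Mead',options=dict(initial_simplex=[[.5,.09,a],[.51,.09,a],[.5,.1,a],[.5,.09,a+.1]])) for a in np.radians([-70,-55,-40,-25,-10,10])),key=lambda r:-r.fun)
    p=b.x; g=p[:2]-.145*np.array([np.cos(p[2]),np.sin(p[2])]); print('fit',p[:2],np.degrees(p[2]),b.fun,'grip at',g)
s=env.observe(); print(s['position'],s['tool_rot'],s['ft_force'],s['time_s'])
```

```text
top rack 4876 ((0.6522415280342102, 0.32202592492103577), (0.14002114534378052, 0.25069326162338257), 30.113630294799805) 0.19490915750615906
tray pix [  304   213   161   184 25868] -0.000670068593577455
sheet ((0.4722270369529724, 0.15976113080978394), (0.23015838861465454, 0.25441011786460876), 84.98750305175781)
grip 138 [0.39857819 0.18003852 0.05064734] ((0.3985336720943451, 0.17982731759548187), (0.014013441279530525, 0.025851266458630562), 48.097923278808594)
fit [0.46471647 0.10338941] -2.2875547227473927 -0.983360230922699 grip at [0.31983202 0.10917705]
side rack 3111 ((0.6518594026565552, 0.32461848855018616), (0.1447611153125763, 0.24967212975025177), 30.16777229309082) 0.19485340322480488
tray pix [  236   221   215   179 24592] -0.00028730809021488017
sheet ((0.46002504229545593, 0.14180533587932587), (0.31994158029556274, 0.27599573135375977), 0.03024502471089363)
grip 169 [0.39676918 0.18154444 0.05035021] ((0.39835867285728455, 0.18205855786800385), (0.014935859479010105, 0.02681519277393818), 50.38658142089844)
fit [0.44501764 0.15639446] 29.445510832295458 -0.9864482283592224 grip at [0.31874821 0.08511309]
[0.13435335 0.53331411 0.23133424] [[-9.69696149e-01  2.44314097e-01  6.93219119e-06]
 [ 2.44314097e-01  9.69696149e-01  6.82028890e-06]
 [-5.05582637e-06  8.30723991e-06 -1.00000000e+00]] [-0.02989268 -0.77201699 -0.04070758] 0.9
```

```bash
cat >> h.py <<'E'
def fit_tray(n,im,W,zt,g,a0,thr=165):
    """fit (grip xy, yaw) of tray footprint at height zt by bright-metal contrast in vs. out"""
    from scipy.optimize import minimize
    hsv=cv2.cvtColor(im,cv2.COLOR_RGB2HSV)
    m=((hsv[...,2]>thr)&(hsv[...,1]<35)).astype(np.float32)
    ax=np.arange(-.18,.0851,.0015); ay=np.arange(-.065,.0651,.0015)
    X,Y=np.meshgrid(ax,ay); ins=((X>-.065)&(X<.065)&(abs(Y)<.045))|((X>-.125)&(X<0)&(abs(Y)<.017))
    k=(X>-.125); L=np.c_[X[k]+.145,Y[k]]; w8=np.where(ins[k],1,-1)
    c=viewer.calibration(n); R,t=np.array(c['R']),np.array(c['t'])
    def f(p):
        a=p[2]; w=np.c_[L@np.array([[np.cos(a),np.sin(a)],[-np.sin(a),np.cos(a)]])+p[:2],np.full(len(L),zt)]
        q=w@R.T+t; u=np.c_[c['fx']*q[:,0]/q[:,2]+c['cx'],c['fy']*q[:,1]/q[:,2]+c['cy']].astype(np.float32)
        return -(w8*cv2.remap(m,u[:,0],u[:,1],1)).sum()/(w8>0).sum()
    s=[[*g,a0],[g[0]+.006,g[1],a0],[g[0],g[1]+.006,a0],[*g,a0+.06]]
    r=minimize(f,s[0],method='Nelder-Mead',options=dict(initial_simplex=s,xatol=1e-5,fatol=1e-6))
    return r.x,-r.fun,m
def delta(target):
    s=env.observe(); return (np.array(s['tool_rot']).T@(np.array(target)-s['position'])).round(4)
E
python3 - <<'E'
from h import *
for n in('top','side'):
    im=cv2.imread(f'pics/{n}0.png')[...,::-1].copy(); W=None
    for thr in(165,185):
        for a in(-38,-44):
            p,s,m=fit_tray(n,im,W,.006,[.3984,.181],np.radians(a),thr); print(n,thr,p[:2].round(4),np.degrees(p[2]).round(2),s.round(3))
c,s=np.cos(np.radians(30.1)),np.sin(np.radians(30.1)); R=np.array([[c,-s],[s,c]])
for lx in(-.148,-.308): print(lx,np.array([.652,.323])+R@[lx,.06])
a=np.radians(138.5); T=np.array([[np.cos(a),np.sin(a),0],[np.sin(a),-np.cos(a),0],[0,0,-1]])
print(T.T@(np.array([.3984,.181,.12])-env.observe()['position']))
E
```

```text
top 165 [0.3889 0.1952] -40.61 99.261
top 165 [0.3869 0.1928] -40.55 99.255
top 185 [0.3882 0.195 ] -39.44 94.33
top 185 [0.3837 0.1893] -40.59 94.322
side 165 [0.4359 0.1586] -13.28 192.573
side 165 [0.436  0.1595] -16.18 192.596
side 185 [0.3879 0.1909] -43.08 101.689
side 185 [0.3872 0.1903] -41.93 101.682
-0.148 [0.49386695 0.3006855 ]
-0.308 [0.35544272 0.22044378]
[-0.43120964 -0.08890506  0.11133424]
```

```bash
sed -i 's/u\[:,1\],1)).sum()/u[:,1],1).ravel()).sum()/' h.py
python3 - <<'E'
from h import *
for n in('top','side'):
    im=cv2.imread(f'pics/{n}0.png')[...,::-1].copy()
    for thr in(165,185):
        for a in(-38,-44):
            p,s,m=fit_tray(n,im,None,.006,[.3984,.181],np.radians(a),thr); print(n,thr,p[:2].round(4),np.degrees(p[2]).round(2),s.round(3))
E
```

```text
top 165 [0.4    0.1798] -40.97 0.945
top 165 [0.4    0.1798] -41.0 0.945
top 185 [0.3996 0.1798] -40.82 0.919
top 185 [0.3995 0.1796] -40.75 0.919
side 165 [0.3895 0.1862] -35.87 0.109
side 165 [0.388  0.1978] -52.93 0.107
side 185 [0.4014 0.1794] -38.57 0.884
side 185 [0.4013 0.1794] -38.54 0.884
```

Emit:
move_arm(plan="0 0 0 0 0 0.16 0.0854; 0 0 0 0 0 0.16 0.0854; 0 0 0 0 0 0.16 0.0854; -0.043 -0.009 0 0 0 0 0.07; -0.043 -0.009 0 0 0 0 0.06; -0.043 -0.009 0 0 0 0 0.05; -0.043 -0.009 0 0 0 0 0.05; -0.043 -0.009 0 0 0 0 0.05; -0.043 -0.009 0 0 0 0 0.05; -0.043 -0.009 0.02 0 0 0 0.05; -0.043 -0.009 0.04 0 0 0 0.05; -0.043 -0.009 0.04 0 0 0 0.05", grip_force=100)

```text
time_s: 2.4
position: [0.3707, 0.2145, 0.1306]
tool_rot: [[-0.747, 0.664, 0.002], [0.664, 0.747, 0.0], [-0.001, 0.001, -1.0]]
ft_force: [0.9, 1.8, 0.8]
grip_width: 0.05
gripper_force: 0.0
```

Emit:
move_arm(plan="0 0 0 0 0 -0.012 0.05; 0 0 0 0 0 0 0.05")

```text
time_s: 2.65
position: [0.3698, 0.216, 0.1319]
tool_rot: [[-0.755, 0.656, 0.001], [0.656, 0.755, 0.0], [-0.0, 0.001, -1.0]]
ft_force: [0.0, 0.4, 0.4]
grip_width: 0.0501
gripper_force: 0.0
```

Run:
```python
from h import *
s=env.observe(); print(s['position'],delta([.3992,.1803,.017]),np.degrees(np.arctan2(s['tool_rot'][1][0],s['tool_rot'][0][0])))
```

```text
[0.36984322 0.21602111 0.13190959] [-0.0456 -0.0078  0.1149] 139.03550960252147
```

Emit:
move_arm(plan="-0.024 -0.004 0 0 0 0 0.05; -0.0216 -0.0038 0.01 0 0 0 0.05; 0 0 0.035 0 0 0 0.05; 0 0 0.035 0 0 0 0.05; 0 0 0.02 0 0 0 0.05; 0 0 0.0149 0 0 0 0.05; 0 0 0 0 0 0 0.05")

```text
time_s: 3.52
position: [0.3989, 0.1809, 0.0168]
tool_rot: [[-0.756, 0.654, 0.0], [0.654, 0.756, 0.0], [-0.0, 0.0, -1.0]]
ft_force: [-0.1, 0.4, 1.0]
grip_width: 0.0499
gripper_force: 0.0
```

Run:
```python
from h import *
s=env.observe(); print(s['position'],delta([.3992,.1803,.017]))
for n in('top','side'):
    im,d=shot(n); cv2.imwrite(f'pics/{n}1.png',im[...,::-1])
a=cv2.imread('pics/side1.png')[180:400,220:520]; b=cv2.imread('pics/top1.png')[180:400,260:560]
cv2.imwrite('pics/c1.png',cv2.hconcat([a,b]))
```

```text
[0.39889668 0.18087761 0.01675115] [-0.0006 -0.0002 -0.0002]
```

View pics/c1.png

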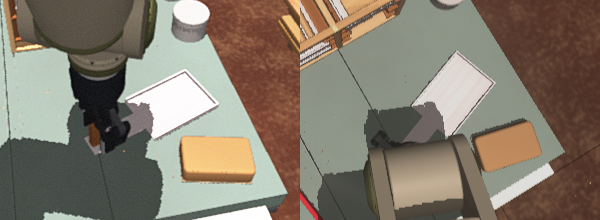

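The crop shows the open fingers on either side of the wooden grip, at about (95,135), with the tray undisturbed. I close and lift.

Emit:
move_arm(plan="0 0 0 0 0 0 0.0; 0 0 0 0 0 0 0.0; 0 0 0 0 0 0 0; 0 0 0 0 0 0 0; 0 0 -0.01 0 0 0 0; 0 0 -0.02 0 0 0 0; 0 0 -0.03 0 0 0 0; 0 0 -0.03 0 0 0 0; 0 0 -0.03 0 0 0 0; 0 0 -0.032 0 0 0 0; 0 0 0 0 0 0 0", grip_force=110)

```text
time_s: 5.0
position: [0.3996, 0.18, 0.1704]
tool_rot: [[-0.755, 0.655, 0.004], [0.655, 0.755, 0.001], [-0.003, 0.003, -1.0]]
ft_force: [0.6, 0.7, -1.7]
grip_width: 0.0128
gripper_force: 107.2
```

```bash
cat > chk.py <<'E'
from h import *
s=env.observe(); print('tcp',s['position'],s['grip_width'],s['gripper_force'],'yaw',np.degrees(np.arctan2(s['tool_rot'][1][0],s['tool_rot'][0][0])))
n='top'
im,d=shot('side'); D={'side':(im,d)}; im,d=shot('top'); D['top']=(im,d)
for n,(im,d) in D.items():
    W=cloud(n,d); hsv=cv2.cvtColor(im,cv2.COLOR_RGB2HSV)
    R=np.array(s['tool_rot']); L=(W-np.array(s['position']))@R  # tool frame
    for sg in(1,-1):
        # tray body lies 80..210 mm from the grip along tool -x
        k=(L[...,0]*-1>.085)&(L[...,0]*-1<.205)&(abs(L[...,1])<.06)&(L[...,2]<.06)&(L[...,2]>-.03)&(hsv[...,1]<50)
    P=L[k]
    if len(P)<200: print(n,len(P)); continue
    f=(abs(P[:,1])<.03)
    A=np.c_[P[f,0],P[f,1],np.ones(f.sum())]; z=P[f,2]
    for _ in range(4):
        c=np.linalg.lstsq(A,z,rcond=None)[0]; r=abs(A@c-z); A,z=A[r<max(.002,2*np.median(r))],z[r<max(.002,2*np.median(r))]
    r=cv2.minAreaRect(P[:,:2].astype(np.float32))
    print(n,len(P),'slope x,y deg',np.degrees(np.arctan(c[:2])).round(2),'z at grip',c[2].round(4),'rect',np.round(r[0],4),np.round(r[1],4),r[2], 'y edges',np.percentile(P[:,1],[1,99]).round(4))
    cv2.imwrite(f'pics/{n}_{s["time_s"]:.1f}.png',im[...,::-1])
E
python3 chk.py; ls pics
```

```text
tcp [0.39957301 0.17997674 0.17038847] 0.012805651088512981 107.16968178749084 yaw 139.04330025777577
side 3862 slope x,y deg [-0.19 -0.04] z at grip 0.0134 rect [-0.145   0.0013] [0.0926 0.12  ] 89.98934936523438 y edges [-0.0442  0.0448]
top 4953 slope x,y deg [-0.24  0.02] z at grip 0.0156 rect [-0.145  -0.0017] [0.1199 0.0907] 0.021339910104870796 y edges [-0.0456  0.043 ]
c1.png
side0.png
side1.png
side_5.0.png
top0.png
top1.png
top_5.0.png
```

Grasp check: the tray is level (slope 0.2° or less) and centred in the grip, with its underside about 17.5 mm below the TCP. I move back, then turn to the rack's yaw.

Emit:
move_arm(plan="0.02 -0.003 0 0 0 0 0; 0.024 -0.004 0 0 0 0 0; 0.0197 -0.0028 0 0 0 0 0; 0 0 0 0 0 -0.1 0; 0 0 0 0 0 -0.16 0; 0 0 0 0 0 -0.17 0; 0 0 0 0 0 -0.17 0; 0 0 0 0 0 -0.17 0; 0 0 0 0 0 -0.17 0; 0 0 0 0 0 -0.16 0; 0 0 0 0 0 -0.141 0; 0 0 0 0 0 0 0")

```text
time_s: 6.6
position: [0.3437, 0.2144, 0.168]
tool_rot: [[-0.865, -0.502, -0.001], [-0.502, 0.865, -0.001], [0.001, 0.0, -1.0]]
ft_force: [0.1, -0.4, -1.9]
grip_width: 0.0125
gripper_force: 107.2
```

```bash
cat >> chk.py <<'E'
print(env.observe()['time_s'],env.observe()['ft_force'])
a=np.radians(30.1); Rr=np.array([[np.cos(a),-np.sin(a)],[np.sin(a),np.cos(a)]])
p=np.array(s['position']); print('grip in rack frame',Rr.T@(p[:2]-[.652,.323]))
for n,(im,d) in D.items():
    W=cloud(n,d); L=(W[...,:2]-[.652,.323])@Rr; z=W[...,2]
    k=(abs(z-.196)<.008)&(abs(L[...,0])<.09)&(abs(L[...,1])<.14)
    r=cv2.minAreaRect(L[k].astype(np.float32)); print(n,'rack rect',np.round(r[0],4),np.round(r[1],4),round(r[2],2))
    # parked right tray / bay walls at top height
E
python3 chk.py; ls pics
```

```text
tcp [0.34370064 0.21442278 0.168041  ] 0.01249751759824666 107.18355774879456 yaw -149.89235931315622
side 62
top 5075 slope x,y deg [-0.11 -0.01] z at grip 0.0141 rect [-0.1449 -0.0004] [0.0901 0.1201] 89.7393569946289 y edges [-0.0446  0.0436]
6.7 [-0.70214629  0.17291503 -2.2752738 ]
grip in rack frame [-0.32117827  0.0606797 ]
side rack rect [-0.0062 -0.1135] [0.0556 0.1484] 72.18
top rack rect [-0.0001 -0.0008] [0.2506 0.1402] 89.8
c1.png
side0.png
side1.png
side_5.0.png
top0.png
top1.png
top_5.0.png
top_6.6.png
```

Emit:
move_arm(plan="-0.02 0 -0.002 0 0 0 0; -0.025 0 0 0 0 0 0; -0.02 0 0 0 0 0 0; -0.015 0 0 0 0 0 0; -0.015 0 0 0 0 0 0; -0.015 0 0 0 0 0 0; -0.015 0 0 0 0 0 0; 0 0 0 0 0 0 0")

```text
time_s: 7.7
position: [0.4528, 0.2772, 0.1699]
tool_rot: [[-0.866, -0.501, -0.001], [-0.501, 0.866, -0.0], [0.001, 0.0, -1.0]]
ft_force: [0.4, -0.6, -2.8]
grip_width: 0.0129
gripper_force: 107.2
```

```bash
python3 chk.py
python3 - <<'E'
import cv2
from h import *
im,d=shot('side'); t,d=shot('top')
cv2.imwrite('pics/ins.png',cv2.hconcat([cv2.resize(x[70:300,160:400,::-1],None,fx=1.6,fy=1.6) for x in (im,t)]))
E
```

```text
tcp [0.45278664 0.27719806 0.16992107] 0.012898154700443035 107.15593814849854 yaw -149.9432882969794
side 210 slope x,y deg [-0.21 -0.18] z at grip 0.0133 rect [-0.132   0.0213] [0.0661 0.1378] 47.6673698425293 y edges [-0.0422  0.0468]
top 4253 slope x,y deg [-0.2  -0.09] z at grip 0.014 rect [-0.145  -0.0005] [0.0906 0.1199] 89.94007873535156 y edges [-0.0443  0.0435]
7.8 [-0.54168864 -0.19438838 -2.22892874]
grip in rack frame [-0.19531988  0.06028203]
side rack rect [0.0008 0.0013] [0.2496 0.1439] 89.97
top rack rect [-0.0003 -0.0007] [0.2501 0.1398] 89.8
```

View pics/ins.png

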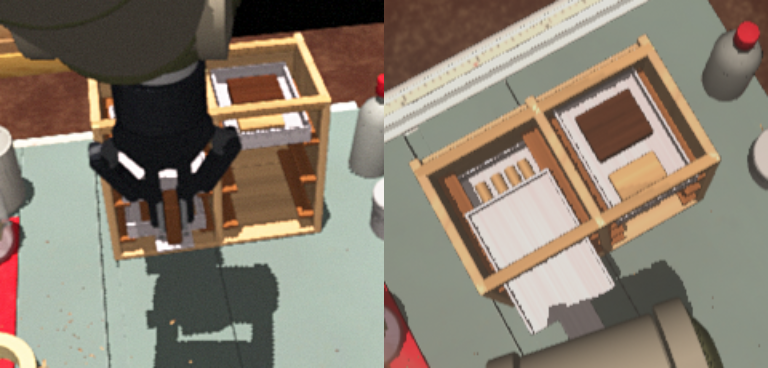

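In the top crop the tray is under the tie bar and centred in the left bay, at about (520,230), with about 47 mm left to go. I go on, then lower it onto the rails.

Emit:
move_arm(plan="-0.013 0 0 0 0 0 0; -0.013 0 0 0 0 0 0; -0.012 0 0 0 0 0 0; 0 0 0.004 0 0 0 0; 0 0 0.003 0 0 0 0; 0 0 0 0 0 0 0")

```text
time_s: 8.65
position: [0.4851, 0.2959, 0.1631]
tool_rot: [[-0.865, -0.502, -0.001], [-0.502, 0.865, -0.0], [0.001, 0.0, -1.0]]
ft_force: [-0.3, -0.6, -2.2]
grip_width: 0.0124
gripper_force: 107.2
```

Emit:
move_arm(plan="0 0 0.0015 0 0 0 0; 0 0 0 0 0 0 0")

```text
time_s: 8.9
position: [0.4854, 0.296, 0.162]
tool_rot: [[-0.865, -0.502, 0.0], [-0.502, 0.865, 0.0], [-0.0, 0.0, -1.0]]
ft_force: [0.3, -0.4, -1.0]
grip_width: 0.0127
gripper_force: 107.2
```

Emit:
move_arm(plan="0 0 0.001 0 0 0 0; 0 0 0 0 0 0 0")

```text
time_s: 9.15
position: [0.4855, 0.2961, 0.1609]
tool_rot: [[-0.865, -0.502, -0.0], [-0.502, 0.865, -0.0], [0.0, 0.0, -1.0]]
ft_force: [-0.7, 0.0, -1.5]
grip_width: 0.0127
gripper_force: 107.2
```

Emit:
move_arm(plan="0 0 0.001 0 0 0 0; 0 0 0 0 0 0 0")

```text
time_s: 9.4
position: [0.4855, 0.2961, 0.1599]
tool_rot: [[-0.865, -0.502, 0.0], [-0.502, 0.865, 0.0], [-0.0, -0.0, -1.0]]
ft_force: [0.4, -0.2, -2.3]
grip_width: 0.013
gripper_force: 107.2
```

Emit:
move_arm(plan="0 0 0.0008 0 0 0 0; 0 0 0 0 0 0 0")

```text
time_s: 9.65
position: [0.4856, 0.2961, 0.1593]
tool_rot: [[-0.865, -0.502, 0.001], [-0.502, 0.865, 0.0], [-0.001, -0.0, -1.0]]
ft_force: [-0.3, -0.5, -0.2]
grip_width: 0.0126
gripper_force: 107.6
```

Emit:
move_arm(plan="0 0 0.0008 0 0 0 0; 0 0 0 0 0 0 0")

```text
time_s: 9.9
position: [0.4856, 0.2961, 0.1589]
tool_rot: [[-0.865, -0.502, 0.001], [-0.502, 0.865, 0.0], [-0.001, -0.0, -1.0]]
ft_force: [-3.5, -1.8, 4.7]
grip_width: 0.0127
gripper_force: 108.2
```

Emit:
move_arm(plan="-0.003 0 -0.0005 0 0 0 0; -0.003 0 0 0 0 0 0; 0 0 0 0 0 0 0")

```text
time_s: 10.28
position: [0.4912, 0.2994, 0.1589]
tool_rot: [[-0.865, -0.502, 0.001], [-0.502, 0.865, 0.0], [-0.001, -0.0, -1.0]]
ft_force: [0.2, -0.6, 3.9]
grip_width: 0.0127
gripper_force: 108.1
```

Emit:
move_arm(plan="-0.002 0 0 0 0 0 0; 0 0 0 0 0 0 0")

```text
time_s: 10.52
position: [0.4925, 0.3002, 0.159]
tool_rot: [[-0.865, -0.502, 0.0], [-0.502, 0.865, 0.0], [-0.0, -0.0, -1.0]]
ft_force: [-3.0, -1.6, 5.4]
grip_width: 0.0126
gripper_force: 108.2
```

Emit:
move_arm(plan="-0.0015 0 0 0 0 0 0; 0 0 0 0 0 0 0")

```text
time_s: 10.78
position: [0.4938, 0.3009, 0.159]
tool_rot: [[-0.865, -0.502, 0.0], [-0.502, 0.865, 0.0], [-0.0, -0.0, -1.0]]
ft_force: [-3.4, -0.9, 5.8]
grip_width: 0.0131
gripper_force: 108.2
```

Emit:
move_arm(plan="-0.0015 0 0 0 0 0 0; 0 0 0 0 0 0 0")

```text
time_s: 11.02
position: [0.4951, 0.3016, 0.159]
tool_rot: [[-0.865, -0.502, 0.0], [-0.502, 0.865, 0.0], [-0.0, -0.0, -1.0]]
ft_force: [-2.5, -2.0, 5.2]
grip_width: 0.0125
gripper_force: 108.2
```

Emit:
move_arm(plan="-0.0015 0 0 0 0 0 0; 0 0 0 0 0 0 0")

```text
time_s: 11.28
position: [0.4961, 0.3023, 0.159]
tool_rot: [[-0.865, -0.502, -0.0], [-0.502, 0.865, -0.0], [0.0, -0.0, -1.0]]
ft_force: [-4.9, -2.6, 6.2]
grip_width: 0.0125
gripper_force: 108.5
```

Emit:
move_arm(plan="-0.0015 0 0 0 0 0 0; 0 0 0 0 0 0 0")

```text
time_s: 11.52
position: [0.4961, 0.3024, 0.159]
tool_rot: [[-0.865, -0.502, -0.003], [-0.502, 0.865, -0.002], [0.004, -0.0, -1.0]]
ft_force: [-11.0, -7.3, 10.4]
grip_width: 0.0128
gripper_force: 109.2
```

Emit:
move_arm(plan="-0.001 0 0 0 0 0 0; 0 0 0 0 0 0 0")

```text
time_s: 11.78
position: [0.496, 0.3024, 0.1591]
tool_rot: [[-0.865, -0.502, -0.006], [-0.502, 0.865, -0.003], [0.006, 0.0, -1.0]]
ft_force: [-15.7, -10.3, 12.6]
grip_width: 0.0128
gripper_force: 109.5
```

Emit:
move_arm(plan="0.0023 0 0 0 0 0 0; 0 0 0 0 0 0 0")

```text
time_s: 12.02
position: [0.4961, 0.3024, 0.159]
tool_rot: [[-0.865, -0.502, -0.001], [-0.502, 0.865, -0.0], [0.001, 0.0, -1.0]]
ft_force: [-5.9, -2.2, 6.6]
grip_width: 0.0128
gripper_force: 108.3
```

```bash
python3 chk.py
```

```text
tcp [0.49608174 0.30237297 0.15903557] 0.012794043833230278 108.26766729354858 yaw -149.85056056576144
side 249 slope x,y deg [-1.21 -0.57] z at grip 0.0109 rect [-0.1448  0.0051] [0.0896 0.126 ] 84.8297119140625 y edges [-0.043   0.0468]
top 4152 slope x,y deg [0.4  0.06] z at grip 0.0145 rect [-0.1504 -0.0007] [0.0905 0.1092] 89.98963165283203 y edges [-0.0446  0.0433]
12.125 [-5.91375135 -2.17665088  7.96532394]
grip in rack frame [-0.14523758  0.06034918]
side rack rect [0.0009 0.0014] [0.2496 0.1421] 89.77
top rack rect [-0.0002 -0.0008] [0.2504 0.1401] 89.98
```

Emit:
move_arm(plan="0 0 0 0 0 0 0.02; 0 0 0 0 0 0 0.04; 0 0 0 0 0 0 0.05; 0 0 0 0 0 0 0.05; 0 0 -0.02 0 0 0 0.05; 0 0 -0.03 0 0 0 0.05; 0 0 -0.04 0 0 0 0.05; 0.04 0 -0.02 0 0 0 0.05; 0.05 0 0 0 0 0 0.05; 0.05 0 0 0 0 0 0.05; 0.03 0 0 0 0 0 0.05; 0 0 0 0 0 0 0.05")

```text
time_s: 13.62
position: [0.3483, 0.2166, 0.2694]
tool_rot: [[-0.865, -0.502, 0.001], [-0.502, 0.865, 0.0], [-0.001, -0.0, -1.0]]
ft_force: [1.0, 0.2, 0.5]
grip_width: 0.0498
gripper_force: 0.0
```

Run:
```python
from h import *
im,d=shot('side'); t,dt=shot('top')
cv2.imwrite('pics/end.png',cv2.hconcat([cv2.resize(x[70:300,160:400,::-1],None,fx=1.6,fy=1.6) for x in (im,t)]))
a=np.radians(30.1); Rr=np.array([[np.cos(a),-np.sin(a)],[np.sin(a),np.cos(a)]])
for n,i,dd in(('side',im,d),('top',t,dt)):
    W=cloud(n,dd); L=(W[...,:2]-[.652,.323])@Rr; z=W[...,2]
    k=(abs(L[...,0]+.148)<.03)&(abs(L[...,1]-.06)<.03)&(abs(z-.193)<.008)
    print(n,'grip top',k.sum(),np.median(L[k],0) if k.any() else'',np.median(z[k]) if k.any() else '')
    hsv=cv2.cvtColor(i,cv2.COLOR_RGB2HSV)
    k=(abs(L[...,0]+.005)<.045)&(abs(L[...,1]-.06)<.035)&(abs(z-.146)<.01)&(hsv[...,1]<50)
    if k.sum()>100:
        c=np.linalg.lstsq(np.c_[L[k],np.ones(k.sum())],z[k],rcond=None)[0]; print('plane',k.sum(),c)
    k=(abs(L[...,0])<.075)&(abs(L[...,1]-.06)<.054)&(abs(z-.152)<.012)&(hsv[...,1]<50)
    if k.sum()>100: r=cv2.minAreaRect(L[k].astype(np.float32)); print('rect',r)
```

```text
side grip top 0  
top grip top 178 [-0.14809389  0.05901482] 0.19301260587189972
plane 2566 [-9.04393751e-04 -4.47049868e-05  1.45297369e-01]
rect ((-0.0068817660212516785, 0.05973222851753235), (0.13617034256458282, 0.09021970629692078), 0.4294881820678711)
```

View pics/end.png

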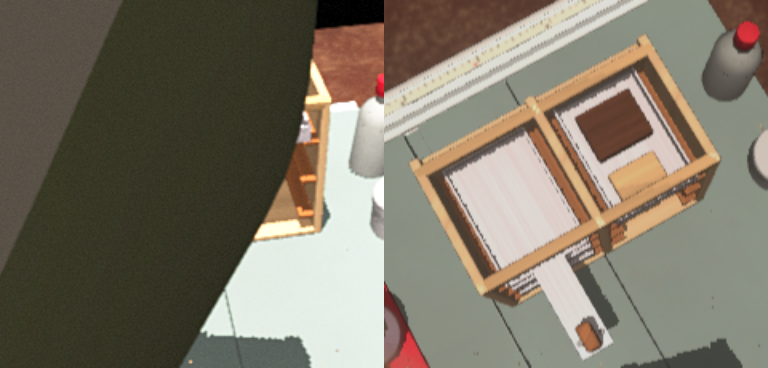

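The grip now reads (-148, 59) mm in the rack frame, and home is (-148, 60). The sheet is flat at z=145, and in the top crop the tray fills the left bay up to the back panel with only the tongue outside at (565,300). The arm is clear, so I hand the job in.

```bash
python3 -c "
from rig import env
print(env.close_job())"
```

```text
the job is handed in; nothing more can be done
None
```

The tray is home against the back on the free top rails of the left bay, level and square, with the gripper released and clear; I handed the job in at about 14 s.

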